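Put the graded silver back into its fitted trays

ROBOT

A 6-joint arm with a two-finger parallel gripper is mounted at the origin on the work surface. World frame = base frame: x ahead of the robot, y to its left, z up, the work surface at z = 0. Lengths are in m, angles in rad, forces in N, time in s.
With the tool pointing down it reaches from about 0.375 to 0.9 m from the base axis. Payload 3.1 kg.
Tool frame: the origin (TCP) lies between the finger pads; the fingertips stand 19 mm ahead of it and the grasp point (between the pads) is the TCP; z points along the fingers, y is the direction in which the jaws open and shut (so a half turn about z gives the same grasp; the last joint's range is limited). The gripper opens to 85 mm and grips with 20 to 120 N. Pads are 22 mm wide; open, the fingers measure 114 mm over their backs; the gripper's body (76 mm by 85 mm) begins 54 mm behind the grasp point. The pads swing forward as they close: fully open they stand 13 mm farther back than shut.
Start: joints at [-1.335, 0.527, 1.433, -0, 1.181, -0.178], TCP at [0.251, -0.572, 0.25] pointing down, gripper open.
Joint ranges: [-3.08, 3.08], [-0.75, 2.2], [0.22, 2.44], [-1.43, 4.57], [0, 2.65], [-2.85, 2.85]. Speed limits (rad/s): [2.79, 2.79, 3.14, 3.14, 3.14, 3.14].

INTERFACE

Orientations are given as a unit quaternion [x, y, z, w].
In Python, from station import manip, optics, job gives the robot as it stands.
- The arm moves only by the shell command python3 -m inch 'ROWS' [OPENING] [FORCE]. ROWS is JSON, one flat list of numbers, 4 for each row, row after row: the shift along the world's x, y, z in cm, then the turn about the world's z in rad. A call has 1 to 20 rows; each row shifts and turns the commanded pose from where the row before left it; what a row does not reach is not made up. A row lasts 1/8 s, in which the tool goes at most 62.5 mm and 10.7 degrees, less where a joint would pass 70% of its speed; a pose out of reach is approached as far as the arm can. A call with a gripper value outside its range is refused whole. OPENING is the opening in per cent of the stroke, from 0 (shut) to 100 (fully open), set as the call begins (- or left out, the last holds). The fingers move at their own pace and stop on an object; FORCE is the grip in N (left out, the last holds). Time passes only in rows, so rows that do not move let the fingers close. It gives the time, the measured TCP pose, the force and the opening at its end, in the units of the state.
- manip.sense(): the state, without advancing time (a new reading comes with each control period).
- optics.snapshot(name): name is "scene" or "side" or "wrist"; returns (picture, depth): 400x640x3 uint8, red, green, blue; 400x640 float32, m along the optical axis (not along the pixel's ray), 0 where there is no reading.
- optics.camera_model(name): a dict with "mtx" (3x3 intrinsics, pixels), "dist_coeffs" ([k1, k2, p1, p2, k3] as OpenCV has them; the pictures are not rectified), "camera_from_world" (4x4, takes a point from world to camera coordinates); the wrist camera has in their place "tool_from_camera" (4x4, takes a point from camera to tool coordinates, whose origin is the TCP and whose axes are the flange's). Camera axes: x right, y up, looking along -z (the intrinsics and any distortion apply to the point x, -y, -z); pixel columns grow to the right and rows downward; lengths in m; the calibration is good to about 2 mm. A picture is of the moment at which its call begins: read the wrist's pose just before it. camera_model takes no time and is no camera call.
- job.sign_off(): hands the job in, once; it reports no verdict.
The state is a dict: "t": time; "q": joint angles; "qd": joint speeds; "tau": joint torques, N m; "tcp_pos": TCP position; "tool_rot": TCP orientation; "force": force on the tool from outside, world axes, zero at the start; "ft_torque": the same for the moment, N m; "finger_gap": opening from 0.0 (shut) to 1.0 (fully open).
Only numpy, scipy, OpenCV 4.12 (cv2) and the standard library are available. Lean on these libraries where they do the work, as an engineer would, in place of code of your own. Each camera call takes 0.05 s, during which the arm holds its last target.

TASK

The four silver pieces on the desk have been graded and go back into the four wooden trays: lay each one flat on the floor of the well that has its own shape and size - the large round, the small round, the square block and the long bar. Line the square and the bar up with the sides of their wells, and set every piece down rather than letting it drop from a height.

Things in the scene. Friction and masses are not known exactly. Their poses are not given: they have to be found in the camera images.
- large_round: Large silver disc, 60 mm diameter, 16 mm thick, about 0.5 kg. Loose, lies flat on the desk; origin at the centre of its underside, z up through the thickness.
- small_round: Small silver disc, 34 mm diameter, 16 mm thick, about 0.15 kg. Loose, lies flat on the desk; origin at the centre of its underside, z up through the thickness.
- square_block: Square silver block, 40 x 40 mm, 16 mm thick, about 0.3 kg; x and y along its sides. Loose, lies flat on the desk; origin at the centre of its underside, z up through the thickness.
- long_bar: Long silver bar, 64 mm along its x, 28 mm along its y, 16 mm thick, about 0.3 kg. Loose, lies flat on the desk; origin at the centre of its underside, z up through the thickness.
- tray_large_round: Tray for the large round. Fixed to the desk: a brown wooden tray 96 x 96 mm, 12 mm high, with one well 5 mm deep in its middle, lined with blue felt. The well's floor is 7 mm above the desk. Origin at the centre of the tray's underside, straight below the well's centre; z up, x and y along the tray's sides. Well: round, 76 mm diameter.
- tray_small_round: Tray for the small round. Fixed to the desk: a brown wooden tray 96 x 96 mm, 12 mm high, with one well 5 mm deep in its middle, lined with blue felt. The well's floor is 7 mm above the desk. Origin at the centre of the tray's underside, straight below the well's centre; z up, x and y along the tray's sides. Well: round, 50 mm diameter.
- tray_square: Tray for the square block. Fixed to the desk: a brown wooden tray 96 x 96 mm, 12 mm high, with one well 5 mm deep in its middle, lined with blue felt. The well's floor is 7 mm above the desk. Origin at the centre of the tray's underside, straight below the well's centre; z up, x and y along the tray's sides. Well: square, 56 x 56 mm, sides along x and y.
- tray_bar: Tray for the long bar. Fixed to the desk: a brown wooden tray 96 x 96 mm, 12 mm high, with one well 5 mm deep in its middle, lined with blue felt. The well's floor is 7 mm above the desk. Origin at the centre of the tray's underside, straight below the well's centre; z up, x and y along the tray's sides. Well: oblong, 80 mm along the tray's x, 44 mm along its y.

How it is judged:
By the outcome, as a careful person would: the job done as asked, in the order asked, and still so for the second after the job is handed in, with the robot touching nothing.
It also fails if it takes over 96 s, if anything falls off the work surface, if the arm or the gripper's body presses on something with over 40 N, if the wrist force passes 120 N, or if a joint passes its speed limit or range.

## Working session

There is one attempt and no reset: what is moved stays moved. The work goes in short steps, Python scripts to look and compute and a shell command to move; the robot and the scene stay as the last step left them, time stands still between calls to the robot, and variables do not carry over. Pictures are saved under pics/ and viewed, and the job is handed in when it is done.

```bash
ls -la; mkdir -p pics
python3 - <<'E'
from station import manip, optics, job
import cv2
print(manip.sense())
for n in ["scene","side","wrist"]:
    p,d=optics.snapshot(n); cv2.imwrite(f"pics/{n}0.png",p[:,:,::-1])
    print(n,optics.camera_model(n))
E
```

```text
total 12
drwxr-xr-x  3 agent agent 4096 Dec  6 15:50 .
drwxr-xr-x 23 root  root  4096 Dec  6 15:50 ..
drwxr-xr-x  2 agent agent 4096 Dec  6 15:50 pics
{'t': 0.0, 'q': array([-1.33552655e+00,  5.28464024e-01,  1.43391566e+00,  8.64118944e-06,
        1.18137802e+00, -1.78485490e-01]), 'qd': array([ 8.59238656e-04, -6.94179323e-05,  1.99863983e-03, -6.55671888e-04,
       -1.36833983e-04, -2.01688140e-04]), 'tau': array([-2.13842824e-03, -4.42357099e+01, -1.78024095e+01, -2.11633451e-04,
        8.42261827e-03, -4.86239230e-06]), 'tcp_pos': array([ 0.2511588 , -0.57157649,  0.24933063]), 'tool_rot': array([ 9.78676799e-01,  2.05403385e-01, -2.67373917e-05, -1.08220361e-03]), 'force': array([-0.14141481, -0.35425549,  0.68230146]), 'ft_torque': array([-0.01036296, -0.00907617,  0.00265603]), 'finger_gap': 1.0003070154992812}
scene {'mtx': array([[392.24942565,   0.        , 322.21781071],
       [  0.        , 392.24942565, 200.01370399],
       [  0.        ,   0.        ,   1.        ]]), 'dist_coeffs': array([0.02560635, 0.        , 0.        , 0.        , 0.        ]), 'camera_from_
[... 697 characters left out ...]
09, -0.93197454],
       [ 0.        ,  0.        ,  0.        ,  1.        ]])}
wrist {'mtx': array([[306.12877611,   0.        , 319.03555891],
       [  0.        , 306.12877611, 199.12951568],
       [  0.        ,   0.        ,   1.        ]]), 'dist_coeffs': array([-0.02347296,  0.        ,  0.        ,  0.        ,  0.        ]), 'tool_from_camera': array([[ 3.37117876e-04,  9.60502544e-01,  2.78271001e-01,
         7.04295861e-02],
       [ 9.99999881e-01, -4.21875515e-04,  2.44706308e-04,
        -4.87410917e-04],
       [ 3.52436753e-04,  2.78270886e-01, -9.60502572e-01,
        -1.22472031e-01],
       [ 0.00000000e+00,  0.00000000e+00,  0.00000000e+00,
         1.00000000e+00]])}
```

View pics/scene0.png

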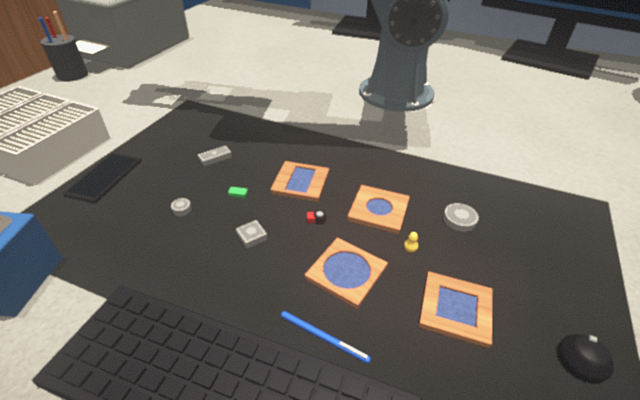

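View pics/side0.png

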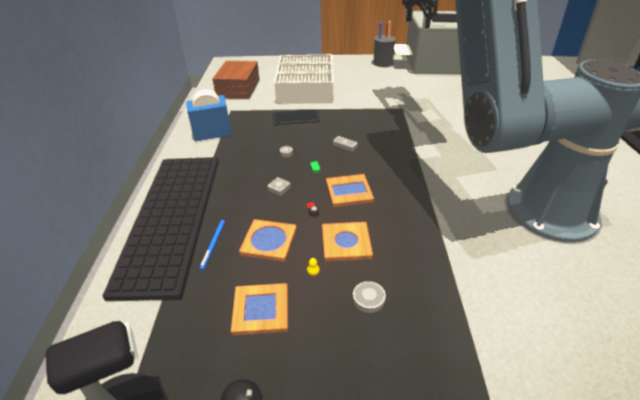

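View pics/wrist0.png

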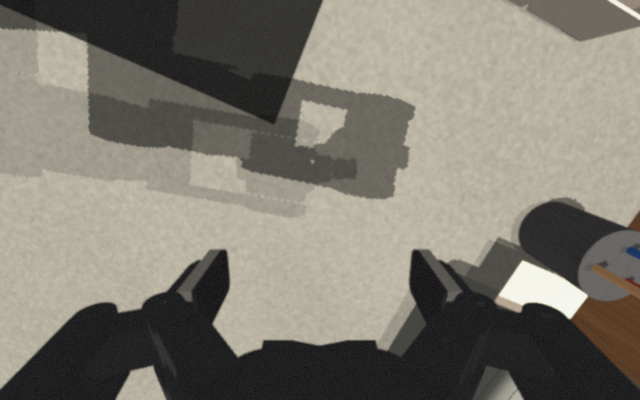

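The scene view shows the large round at (461,216), the small round at (180,206), the square at (251,233) and the bar at (214,155). The trays are bar (301,180), small round (379,207), large round (346,270) and square (457,307). There are also decoys on the mat: a duck, a green brick and a red/black pin. Next I'll get coarse positions from two views.

```bash
cat > h.py <<'E'
import numpy as np, cv2
from scipy.spatial.transform import Rotation as R
from station import manip, optics, job
def grab(name):
    s=manip.sense(); m=optics.camera_model(name); p,d=optics.snapshot(name)
    if name=="wrist":
        T=np.eye(4);T[:3,:3]=R.from_quat(s["tool_rot"]).as_matrix();T[:3,3]=s["tcp_pos"]
        W=T@m["tool_from_camera"]
    else: W=np.linalg.inv(m["camera_from_world"])
    return p,d,(np.array(m["mtx"]),np.array(m["dist_coeffs"]),W),s
def cast(c,px,z):
    K,D,W=c
    u=cv2.undistortPoints(np.asarray(px,float).reshape(-1,1,2),K,D).reshape(-1,2)
    r=np.c_[u[:,0],-u[:,1],-np.ones(len(u))]@W[:3,:3].T
    o=W[:3,3]; k=(z-o[2])/r[:,2]
    return o+k[:,None]*r
def masks(p):
    h=cv2.cvtColor(p,cv2.COLOR_RGB2HSV); H,S,V=cv2.split(h)
    wood=((H>5)&(H<22)&(S>90)&(V>110)).astype(np.uint8)*255
    blue=((H>100)&(H<130)&(S>70)&(V>80)).astype(np.uint8)*255
    silver=((S<70)&(V>85)).astype(np.uint8)*255
    return wood,blue,silver
E
python3 - <<'E'
from h import *
for n in ["scene","side"]:
    p,d,c,s=grab(n); w,b,sv=masks(p)
    for nm,m,z in [("wood",w|b,.010),("blue",b,.008),("silver",sv,.010)]:
        cs,_=cv2.findContours(m,cv2.RETR_EXTERNAL,cv2.CHAIN_APPROX_NONE)
        for k in cs:
            a=cv2.contourArea(k)
            if a<120 or a>8000: continue
            mm=cv2.moments(k); px=(mm["m10"]/mm["m00"],mm["m01"]/mm["m00"])
            q=cast(c,[px],z)[0]
            if not(.3<q[0]<.95 and abs(q[1])<.7): continue
            (x,y),wh,ang=cv2.minAreaRect((cast(c,k.reshape(-1,2),z)[:,:2]*1000).astype(np.float32))
            print(n,nm,np.round(px),q[:2].round(4),"rect",np.round(wh),round(ang,1),"area",round(a), "depthpt",round(float(d[int(px[1]),int(px[0])]),3), round(float(-(np.linalg.inv(c[2])@np.r_[q,1])[2]),3))
E
```

```text
scene wood [320. 334.] [0.7709 0.0955] rect [141.  13.] 83.1 area 618 depthpt 0.543 0.543
scene wood [458. 309.] [0.6531 0.2655] rect [105.  99.] 4.3 area 4056 depthpt 0.58 0.578
scene wood [346. 271.] [0.6549 0.0921] rect [101. 105.] 78.8 area 3219 depthpt 0.628 0.625
scene wood [411. 244.] [0.5563 0.1738] rect [51. 24.] 12.2 area 158 depthpt 0.663 0.671
scene wood [ 23. 261.] [ 0.838  -0.3832] rect [249.  80.] 53.7 area 4114 depthpt 0.564 0.627
scene wood [379. 208.] [0.4908 0.0976] rect [112. 101.] 3.2 area 2029 depthpt 0.743 0.737
scene wood [300. 180.] [ 0.4759 -0.0724] rect [111. 102.] 9.6 area 1626 depthpt 0.798 0.794
scene blue [320. 334.] [0.7699 0.0951] rect [141.  13.] 83.1 area 618 depthpt 0.543 0.545
scene blue [457. 306.] [0.6479 0.2641] rect [50. 52.] 4.3 area 974 depthpt 0.583 0.584
scene blue [346. 270.] [0.6506 0.0913] rect [69. 70.] 17.6 area 1150 depthpt 0.631 0.629
scene blue [ 23. 261.] [ 0.8372 -0.3855] rect [250.  80.] 53.7 area 4114 depthpt 0.564 0.63
scene blue [379. 207.] [0.4843 0.0961] rect [36. 44.] 24.0 area 234 depthpt 0.744 0.743
scene blue [300. 179.
[... 1790 characters left out ...]
89.] [ 0.4751 -0.0769] rect [73. 32.] 10.5 area 215 depthpt 0.994 0.99
side blue [209. 120.] [ 0.8916 -0.4239] rect [126. 279.] 15.6 area 1259 depthpt 1.154 1.26
side silver [369. 296.] [0.453  0.2397] rect [74. 65.] 89.2 area 900 depthpt 0.739 0.747
side silver [268. 239.] [0.6533 0.0913] rect [68. 73.] 89.6 area 635 depthpt 0.866 0.862
side silver [349. 189.] [ 0.4753 -0.074 ] rect [78. 41.] 9.9 area 306 depthpt 0.994 0.987
side silver [279. 186.] [ 0.6462 -0.088 ] rect [61. 61.] 55.0 area 322 depthpt 0.993 0.999
side silver [286. 151.] [ 0.6389 -0.2424] rect [39. 65.] 3.3 area 148 depthpt 1.11 1.117
side silver [345. 143.] [ 0.4762 -0.2786] rect [60. 82.] 57.6 area 280 depthpt 1.137 1.143
```

```bash
python3 -m inch '[3.75,4.65,0,-0.124, 3.75,4.65,0,-0.124, 3.75,4.65,0,-0.124, 3.75,4.65,0,-0.124, 3.75,4.65,0,-0.124, 3.75,4.65,0,-0.124, 3.75,4.65,0,-0.124, 3.75,4.65,0,-0.124, 0,0,0,0]' 75
python3 - <<'E'
from h import *
p,d,c,s=grab("wrist"); cv2.imwrite("pics/w1.png",p[:,:,::-1]); print(s["t"],s["tcp_pos"],R.from_quat(s["tool_rot"]).as_matrix()[:,0],s["q"],s["finger_gap"])
np.savez("w1.npz",p=p,d=d,K=c[0],D=c[1],W=c[2])
E
```

```text
t: 1.38
tcp_pos: [0.5534, -0.1965, 0.2502]
tool_rot: [0.959, -0.282, 0.0, -0.0]
force: [0.3, -0.2, 0.0]
finger_gap: 0.748
1.375 [ 0.55335449 -0.19651575  0.25024817] [ 8.40833801e-01 -5.41293254e-01  3.63892680e-04] [-5.31845462e-01  4.76257710e-01  1.53044126e+00  9.86186056e-04
  1.13449380e+00  1.61050858e+00] 0.7484028679840343
```

View pics/w1.png

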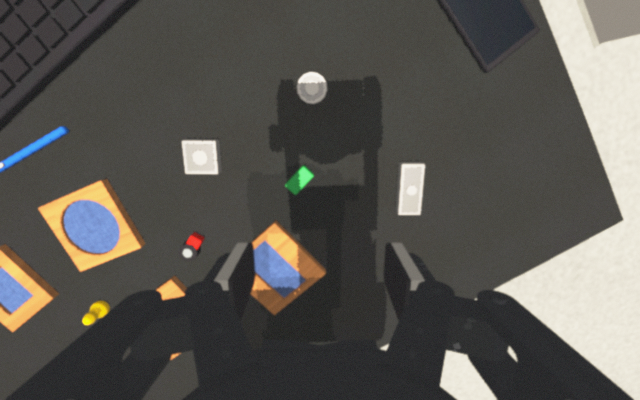

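The wrist view shows the square at (200,157), the half-shadowed small round at (312,88), the bar at (411,190) and the large-round tray at (91,226). The bar tray at (278,268) is partly hidden by a finger. Next I'll measure these, plus how far ahead the fingertips stand at this opening.

```bash
cat >> h.py <<'E'
def meas(p,c,minA=250):
    w,b,sv=masks(p)
    out=[]
    for nm,m,z in [("tray",w|b,.012),("felt",b,.009),("piece",sv&~b,.016)]:
        m=cv2.morphologyEx(m,cv2.MORPH_OPEN,np.ones((3,3),np.uint8))
        cs,_=cv2.findContours(m,cv2.RETR_EXTERNAL,cv2.CHAIN_APPROX_NONE)
        for k in cs:
            a=cv2.contourArea(k)
            if a<minA or a>12000: continue
            P=(cast(c,k.reshape(-1,2),z)[:,:2]*1000).astype(np.float32)
            (x,y),wh,ang=cv2.minAreaRect(P); (ex,ey),r=cv2.minEnclosingCircle(P)
            mm=cv2.moments(P); cx,cy=mm["m10"]/mm["m00"],mm["m01"]/mm["m00"]
            px=k.reshape(-1,2).mean(0)
            print(nm,px.round(),"cen",round(cx,1),round(cy,1),"rect",round(x,1),round(y,1),np.round(wh,1),round(ang,1),"circ",round(ex,1),round(ey,1),round(2*r,1),"area mm2",round(abs(mm["m00"])))
E
python3 - <<'E'
from h import *
z=np.load("w1.npz"); c=(z["K"],z["D"],z["W"]); p,d=z["p"],z["d"]
meas(p,c)
# piece/desk heights from depth, and finger tips
def pt(u,v):
    a=cast(c,[(u,v)],0)[0]; o=c[2][:3,3]; cam=np.linalg.inv(c[2])@np.r_[a,1]; return o+(a-o)*d[v,u]/(-cam[2])
for uv in [(200,157),(190,147),(411,190),(340,130),(91,226),(312,88)]: print(uv,pt(*uv).round(4))
s=manip.sense();Rt=R.from_quat(s["tool_rot"]).as_matrix()
fy=[]
for v in range(235,300,6):
  for u in (230,240,246,392,398,410,420):
    q=Rt.T@(pt(u,v)-s["tcp_pos"])
    if d[v,u]<.25: fy.append((u,v,*(q*1000).round(0)))
for f in fy: print(*[int(x) for x in f])
E
```

```text
tray [171. 290.] cen 526.1 60.0 rect 527.3 61.0 [37.  29.3] 73.0 circ 527.1 60.7 40.5 area mm2 839
tray [ 19. 287.] cen 633.3 247.1 rect 626.7 240.3 [ 74.1 140.6] 39.9 circ 645.9 256.4 140.9 area mm2 5615
tray [278. 263.] cen 468.6 -82.4 rect 474.8 -75.2 [97.9 98. ] 9.2 circ 474.5 -75.5 132.8 area mm2 7224
tray [ 85. 221.] cen 652.1 86.0 rect 651.8 86.9 [105.2  97.2] 78.7 circ 652.4 86.5 136.8 area mm2 8811
tray [ 32. 148.] cen 763.7 75.6 rect 764.1 77.9 [110.7  11.9] 83.1 circ 760.7 78.3 110.7 area mm2 1089
felt [ 10. 291.] cen 642.6 258.6 rect 648.4 262.7 [52.2 48.2] 4.6 circ 648.6 262.6 67.7 area mm2 1699
felt [275. 270.] cen 472.5 -75.3 rect 473.8 -74.1 [76.5 40. ] 10.5 circ 473.9 -74.4 81.4 area mm2 2678
felt [ 91. 227.] cen 651.4 90.4 rect 651.2 90.3 [69.5 70.3] 57.3 circ 651.2 90.0 72.2 area mm2 3813
felt [ 32. 148.] cen 765.0 78.2 rect 765.4 80.5 [111.6  12. ] 83.1 circ 761.9 80.9 111.6 area mm2 1107
piece [464. 379.] cen 175.5 -208.0 rect 174.1 -202.9 [129.5  61.3] 2.2 circ 174.8 -221.7 131.3 area mm2 5063
piece [408. 265.] cen 387.3 -227.4 rect 388.1 -228.5 [21.1 78. ] 81.2
[... 1006 characters left out ...]
46 265 5 -35 -2
392 265 5 30 -2
398 265 10 30 -11
410 265 11 34 -12
420 265 6 41 -4
230 271 10 -37 -17
240 271 8 -34 -13
246 271 3 -34 -3
392 271 3 29 -4
398 271 8 30 -12
410 271 11 32 -18
420 271 7 39 -10
230 277 10 -36 -21
240 277 6 -34 -13
246 277 0 -34 -4
392 277 0 30 -3
398 277 5 30 -12
410 277 11 31 -21
420 277 11 35 -22
230 283 9 -35 -23
240 283 3 -34 -14
246 283 -2 -34 -5
392 283 -2 29 -5
398 283 3 29 -14
410 283 10 31 -24
420 283 11 34 -27
230 289 7 -35 -24
240 289 1 -34 -14
246 289 -5 -34 -5
392 289 -5 30 -5
398 289 1 30 -14
410 289 7 31 -23
420 289 11 32 -31
230 295 4 -36 -24
240 295 -2 -34 -15
246 295 -7 -34 -6
392 295 -7 30 -6
398 295 -1 29 -15
410 295 5 31 -25
420 295 12 31 -34
```

Sizes and heights match what is given (bar 66×32, square 45×42, disc 33–35, tops at 15.5 mm). I'll start with the bar at (476,-278) mm. Its long axis is at 147.4°, so the tool is already at the right yaw.

```bash
python3 -m inch '[-3.87,-4.07,-2.5,0, -3.87,-4.07,-2.5,0, 0,0,-5,0, 0,0,-5,0, 0,0,-4,0, 0,0,-2,0, 0,0,-1.2,0, 0,0,-0.6,0, 0,0,0,0, 0,0,0,0]'
python3 - <<'E'
from h import *
p,d,c,s=grab("wrist"); cv2.imwrite("pics/w2.png",p[:,:,::-1]);print(s["tcp_pos"])
E
```

```text
t: 2.68
tcp_pos: [0.4743, -0.2821, 0.0232]
tool_rot: [0.959, -0.285, 0.001, 0.0]
force: [-0.2, 0.7, -0.0]
finger_gap: 0.748
[ 0.47433641 -0.28205987  0.02315422]
```

View pics/w2.png

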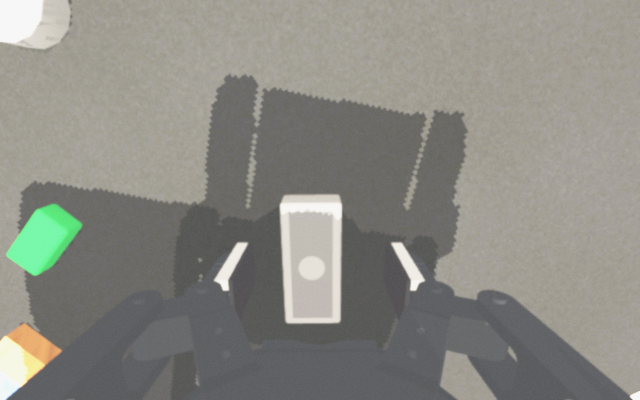

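The bar is between the open fingers, centred at (312,268), a few pixels left of their midline. The commanded pose sits about 2–4 mm from my target, so I'll correct from this close view before gripping.

Run:
```python
from h import *
p,d,c,s=grab("wrist")
q=cast(c,[(283,217),(340,216),(340,322),(286,322)],.016)
print(q.round(4), q.mean(0), s["tcp_pos"], s["t"])
e=q[3]-q[0];e2=q[2]-q[1];print(np.degrees(np.arctan2([e[1],e2[1]],[e[0],e2[0]])),np.linalg.norm(e),np.linalg.norm(q[1]-q[0]))
x=R.from_quat(s["tool_rot"]).as_matrix()[:,0];print(np.degrees(np.arctan2(x[1],x[0])))
```

```text
[[ 0.5035 -0.2815  0.016 ]
 [ 0.4899 -0.3032  0.016 ]
 [ 0.4423 -0.2734  0.016 ]
 [ 0.457  -0.2508  0.016 ]] [ 0.47319071 -0.27721307  0.016     ] [ 0.47438677 -0.28199204  0.02319406] 2.725
[146.5190064  148.03343996] 0.0557221340091127 0.025580119304973982
-33.111430886362186
```

```bash
python3 -m inch '[0,0.4,-0.15,0, 0,0,0,0]'; python3 -m inch '[0,0,0,0,0,0,0,0,0,0,0,0,0,0,0,0,0,0,0,0,0,0,0,0]' 10 60
```

```text
t: 3.02
tcp_pos: [0.4738, -0.277, 0.0209]
tool_rot: [0.959, -0.285, -0.0, -0.0]
force: [0.1, -0.2, -0.9]
finger_gap: 0.752
t: 3.78
tcp_pos: [0.4741, -0.2777, 0.0211]
tool_rot: [0.959, -0.285, 0.0, 0.0]
force: [-0.5, 1.0, 6.2]
finger_gap: 0.31
```

```bash
python3 -m inch '[0,0,1,0, 0,0,2.5,0, 0,0,4.5,0, 0,4.06,0,0.1484, 0,4.06,0,0.1484, 0,4.06,0,0.1484, 0,4.06,0,0.1484, 0,4.06,0,0.1484, 0,0,0,0, 0,0,0,0]'
python3 - <<'E'
from h import *
p,d,c,s=grab("wrist"); cv2.imwrite("pics/w3.png",p[:,:,::-1]);print(s["tcp_pos"],s["force"]);meas(p,c)
np.savez("w3.npz",p=p,d=d,K=c[0],D=c[1],W=c[2])
E
```

```text
t: 5.03
tcp_pos: [0.4743, -0.0749, 0.1009]
tool_rot: [0.997, 0.082, 0.0, 0.0]
force: [0.8, -1.0, -2.5]
finger_gap: 0.308
[ 0.47430964 -0.07490801  0.10087188] [ 0.84659852 -1.01348751 -2.46207522]
tray [ 62. 200.] cen 451.2 113.8 rect 455.8 108.7 [16.8 68.2] 7.2 circ 452.6 108.4 68.8 area mm2 335
tray [318. 173.] cen 501.4 -69.2 rect 501.4 -69.1 [22.1 40.2] 9.4 circ 501.1 -69.2 45.4 area mm2 871
tray [314. 189.] cen 486.5 -73.9 rect 478.9 -72.7 [87.5 96.8] 9.9 circ 478.3 -73.0 128.6 area mm2 3877
tray [ 69. 151.] cen 488.3 97.6 rect 494.1 104.0 [70.3 49.7] 50.4 circ 491.5 107.8 75.1 area mm2 1974
tray [143. 163.] cen 473.5 52.4 rect 485.9 51.5 [ 38.8 103.8] 76.9 circ 488.6 63.4 104.6 area mm2 1372
felt [318. 173.] cen 500.8 -69.3 rect 500.8 -69.2 [22.4 40.7] 9.4 circ 500.5 -69.3 46.0 area mm2 895
felt [ 86. 154.] cen 487.8 95.3 rect 487.7 95.2 [44.6 46.9] 86.1 circ 487.6 95.7 47.5 area mm2 1626
piece [ 22. 375.] cen 280.5 160.5 rect 284.5 164.1 [37.8 75.9] 44.0 circ 274.2 154.1 76.1 area mm2 1555
piece [319. 257.] cen 437.8 -80.4 rect 437.6 -80.5 [108.2  77.4] 9.5 circ 437.3 -79.2 115.5 area mm2 5153
piece [219.  71.] cen 556.9 3.3 rect 556.9 3.2 [21.9 22.4] 9.0 circ 556.9 3.3 23.1 area mm2 388
piece [611.  18.] cen 628.5 -231.9 rect 627.8 -232.4 [22.6 39.6] 11.1 circ 630.4 -232.5 41.6 area mm2 751
```

View pics/w3.png

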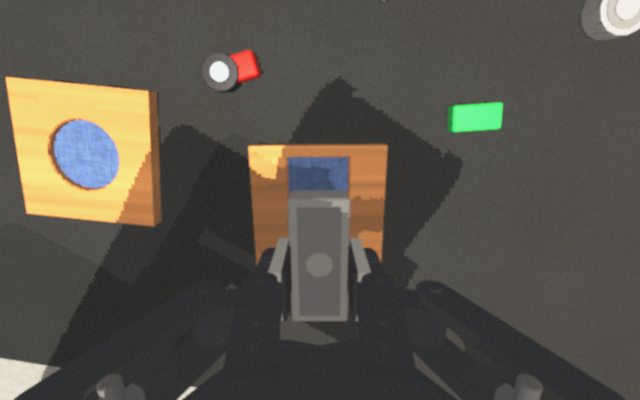

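The bar is held level at (319,260), and the tray's far edge runs from (249,146) to (387,145). Next I'll work out the tray centre and where the bar sits in the hand.

Run:
```python
from h import *
z=np.load("w3.npz"); c=(z["K"],z["D"],z["W"]); p,d=z["p"],z["d"]; s=manip.sense()
Rt=R.from_quat(s["tool_rot"]).as_matrix(); t=s["tcp_pos"]; print(t,np.degrees(np.arctan2(Rt[1,0],Rt[0,0])))
q=cast(c,[(249,146),(387,145)],.012); e=q[0]-q[1]; print("edge len",np.linalg.norm(e)); u=np.array([e[1],-e[0],0])/np.linalg.norm(e); ang=np.degrees(np.arctan2(u[1],u[0])); print("tray ang",ang,"centre",q.mean(0)-u*.048)
f=cast(c,[(289,158),(349,157)],.007); e=f[0]-f[1];print("felt end",np.linalg.norm(e),f.mean(0)-u*.040, "corner")
# bar points in tool frame by depth
def pt(u,v):
    a=cast(c,[(u,v)],0)[0]; o=c[2][:3,3]; cam=np.linalg.inv(c[2])@np.r_[a,1]; return o+(a-o)*d[v,u]/(-cam[2])
for uv in [(319,198),(319,204),(319,212),(319,240),(319,280),(319,315),(292,250),(346,250),(276,244),(284,244),(280,250),(356,244),(362,248)]: print(uv,(Rt.T@(pt(*uv)-t)*1000).round(1))
```

```text
[ 0.47445926 -0.07546461  0.10089526] 9.317311150331536
edge len 0.094586938636374
tray ang 9.800472817055718 centre [ 0.47356444 -0.07421725  0.012     ]
felt end 0.042510541185161635 [ 0.47267185 -0.07501253  0.007     ] corner
(319, 198) [33.1 -1.1  7.7]
(319, 204) [30.6 -1.1  6.7]
(319, 212) [27.2 -1.1  5.7]
(319, 240) [14.1 -1.1  5.1]
(319, 280) [-6.7 -1.   5.7]
(319, 315) [-26.7  -1.    6.4]
(292, 250) [  8.9 -13.4   5.6]
(346, 250) [ 8.9 11.3  5.6]
(276, 244) [-26.6 -33.5  89.9]
(284, 244) [ 10.3 -17.4   8.9]
(280, 250) [ 10.4 -18.5   2.4]
(356, 244) [10.5 16.2  8.7]
(362, 248) [10.2 18.5  5. ]
```

```bash
python3 -m inch '[0,0,-3.5,0.006, 0,0,-2,0, 0,0,-1,0, 0,0,-0.4,0, 0,0,-0.2,0, 0,0,-0.1,0, 0,0,0,0]'
```

```text
t: 5.95
tcp_pos: [0.4742, -0.0747, 0.0292]
tool_rot: [0.996, 0.085, 0.0, 0.0]
force: [-0.1, -0.0, -2.1]
finger_gap: 0.311
```

```bash
python3 -m inch '[0,0,-0.07,0, 0,0,0,0]'; python3 -m inch '[0,0,0,0, 0,0,0,0]'
```

```text
t: 6.2
tcp_pos: [0.474, -0.0746, 0.0282]
tool_rot: [0.996, 0.085, 0.0, 0.0]
force: [-0.4, 0.6, -2.2]
finger_gap: 0.311
t: 6.45
tcp_pos: [0.474, -0.0746, 0.0281]
tool_rot: [0.996, 0.085, 0.0, 0.0]
force: [0.2, 0.8, -1.8]
finger_gap: 0.312
```

```bash
python3 -m inch '[0,0,-0.05,0, 0,0,0,0]'
```

```text
t: 6.7
tcp_pos: [0.4739, -0.0746, 0.0281]
tool_rot: [0.996, 0.085, 0.0, 0.0]
force: [-0.7, 0.4, 4.7]
finger_gap: 0.305
```

Contact reads 4.7 N. Now release and lift.

```bash
python3 -m inch '[0,0,0,0, 0,0,0,0, 0,0,0,0]' 50; python3 -m inch '[0,0,2,0, 0,0,5,0, 0,0,5,0, 4.2,-0.3,3,-0.153, 4.2,-0.3,1,-0.153, 4.2,-0.3,0,-0.153, 4.2,-0.3,0,-0.153, 0,0,0,-0.153,0,0,0,0, 0,0,0,0]' 75
python3 - <<'E'
from h import *
p,d,c,s=grab("wrist"); cv2.imwrite("pics/w4.png",p[:,:,::-1]);print(s["tcp_pos"],s["force"]);meas(p,c)
x=R.from_quat(s["tool_rot"]).as_matrix()[:,0];print(np.degrees(np.arctan2(x[1],x[0])))
np.savez("w4.npz",p=p,d=d,K=c[0],D=c[1],W=c[2])
p,d,c,s=grab("scene"); cv2.imwrite("pics/s4.png",p[:,:,::-1])
E
```

```text
t: 7.08
tcp_pos: [0.4739, -0.0743, 0.0275]
tool_rot: [0.996, 0.085, -0.0, -0.0]
force: [0.7, 3.6, -1.5]
finger_gap: 0.398
t: 8.32
tcp_pos: [0.6412, -0.0867, 0.1874]
tool_rot: [0.956, -0.292, -0.0, 0.0]
force: [0.3, -0.3, 0.2]
finger_gap: 0.753
[ 0.6412331  -0.08673172  0.18739039] [ 0.2884184  -0.32303408  0.15367294]
tray [270. 330.] cen 525.8 55.3 rect 523.0 63.9 [41.8 42.9] 2.1 circ 522.9 62.6 55.6 area mm2 622
tray [ 87. 300.] cen 675.6 209.2 rect 675.5 209.1 [50.1 12.8] 4.3 circ 675.4 210.8 50.3 area mm2 566
tray [366. 306.] cen 486.6 -45.4 rect 490.0 -44.1 [ 62.6 118.2] 66.4 circ 480.1 -66.7 118.5 area mm2 2859
piece [173. 383.] cen 531.1 204.2 rect 530.8 201.5 [46.4 93.6] 19.1 circ 540.6 204.9 95.9 area mm2 2368
piece [465. 368.] cen 349.8 -101.6 rect 351.0 -100.0 [ 61.3 123.1] 79.1 circ 348.1 -114.8 126.7 area mm2 4252
piece [383. 306.] cen 487.5 -67.3 rect 484.5 -63.8 [30.5 66.3] 78.6 circ 482.6 -73.1 66.3 area mm2 1309
piece [408. 265.] cen 513.3 -116.3 rect 514.4 -117.2 [18.9 65.3] 80.5 circ 515.3 -111.5 65.5 area mm2 762
piece [187. 246.] cen 658.9 62.8 rect 663.7 68.4 [65.6 34.4] 23.1 circ 661.1 74.4 67.3 area mm2 580
piece [337. 180.] cen 635.2 -101.3 rect 630.2 -105.3 [87.8 49.5] 56.0 circ 633.9 -106.9 92.1 area mm2 2905
piece [13. 69.] cen 887.0 83.3 rect 887.1 83.8 [20.9 24.4] 4.1 circ 887.1 83.3 28.7 area mm2 452
piece [43. 35.] cen 889.3 39.8 rect 889.9 41.0 [23.  58.1] 2.0 circ 889.1 41.4 60.2 area mm2 1009
piece [12. 21.] cen 914.3 54.6 rect 914.8 55.0 [20.6 24.3] 1.2 circ 914.5 55.0 29.2 area mm2 444
piece [76.  6.] cen 888.2 -1.3 rect 886.3 0.7 [34.2 17.2] 54.7 circ 891.4 -3.0 34.3 area mm2 327
piece [31.  4.] cen 912.2 30.0 rect 910.9 32.0 [32.7 13.3] 54.4 circ 915.7 28.6 32.7 area mm2 206
-33.99011859401815
```

View pics/w4.png

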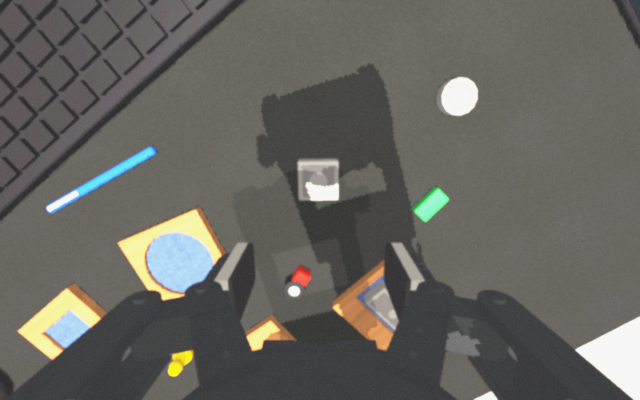

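View pics/s4.png

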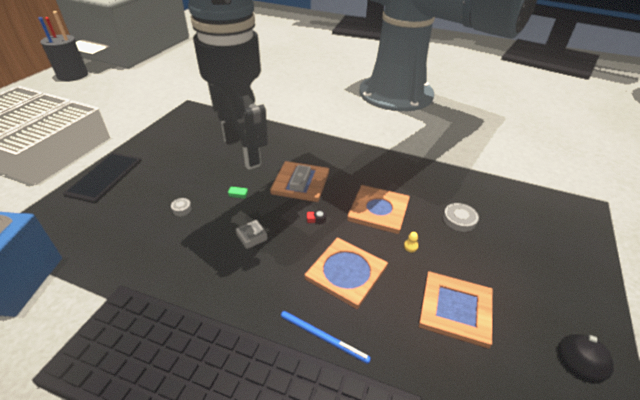

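The bar lies in its tray well (scene view, 301,178). I'll check that again later with a clear view. The square is at (319,180) in the wrist picture.

Run:
```python
from h import *
z=np.load("w4.npz"); c=(z["K"],z["D"],z["W"])
k=cv2.resize(z["p"][130:230,260:380],None,fx=6,fy=6,interpolation=cv2.INTER_CUBIC);cv2.imwrite("pics/w4z.png",k[:,:,::-1])
q=cast(c,[(299,160),(339,160),(340,201),(300,202)],.016);print(q.round(4),q.mean(0));
for i in range(4):
    e=q[(i+1)%4]-q[i];print(np.degrees(np.arctan2(e[1],e[0])),np.linalg.norm(e))
```

```text
[[ 0.672  -0.0842  0.016 ]
 [ 0.6504 -0.1162  0.016 ]
 [ 0.6152 -0.0946  0.016 ]
 [ 0.6368 -0.0607  0.016 ]] [ 0.64360474 -0.08890552  0.016     ]
-123.97894179008803 0.0385643588717708
148.45202184356174 0.04127543942329029
57.5082751234753 0.04008482816737597
-33.648609005050936 0.04227935473743345
```

View pics/w4z.png

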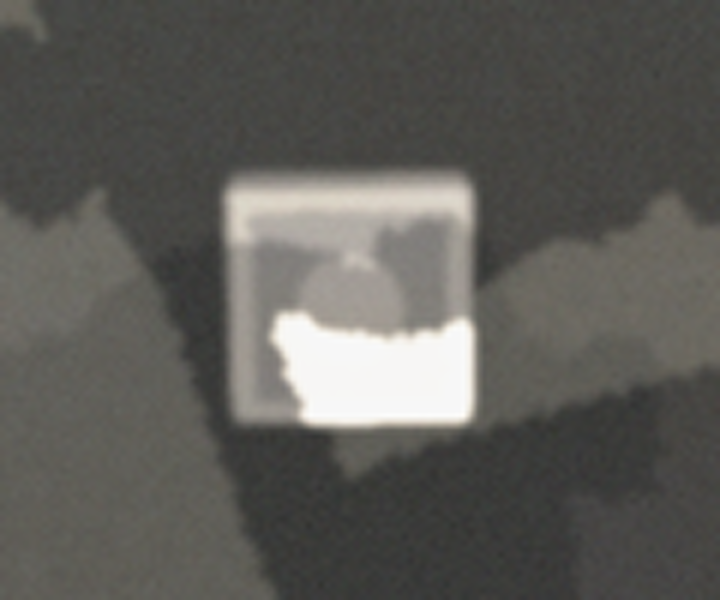

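```bash
python3 -m inch '[0.2,-0.22,-5,0, 0,0,-5,0, 0,0,-3.5,0, 0,0,-2,0, 0,0,-0.8,0, 0,0,-0.4,0, 0,0,0,0, 0,0,0,0]'
python3 - <<'E'
from h import *
p,d,c,s=grab("wrist"); cv2.imwrite("pics/w5.png",p[:,:,::-1]);print(s["tcp_pos"])
E
```

```text
t: 9.43
tcp_pos: [0.6447, -0.089, 0.0218]
tool_rot: [0.956, -0.293, 0.001, 0.0]
force: [0.5, 0.5, 0.4]
finger_gap: 0.749
[ 0.64471531 -0.08901305  0.02182505]
```

View pics/w5.png

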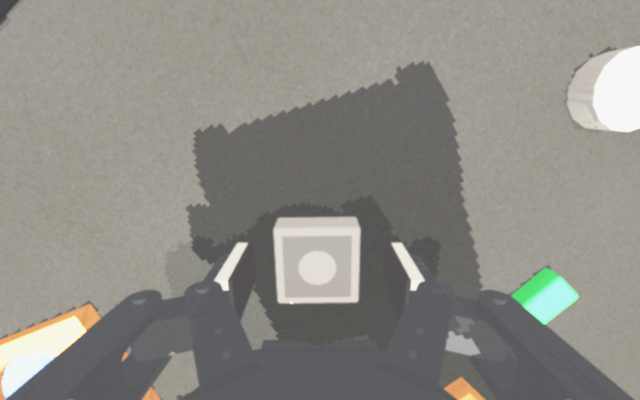

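The square at (317,262) is centred and aligned between the pads, so I'll close on it and carry it towards the square tray.

```bash
python3 -m inch '[0,0,-0.15,0, 0,0,0,0, 0,0,0,0]'; python3 -m inch '[0,0,0,0,0,0,0,0,0,0,0,0,0,0,0,0,0,0,0,0]' 20 60;  python3 -m inch '[0,0,1,0, 0,0,2.5,0, 0,0,4.5,0, 0,5,0,0.0955, 0,5,0,0.0955, 0,5,0,0.0955, 0.1,5,0,0.0955, 0.2,5,0,0.0955,0.2,5,0,0.0955,0.1,5,0,0.0955, 0,0,0,0, 0,0,0,0,0,0,0,0]'
python3 - <<'E'
from h import *
p,d,c,s=grab("wrist"); cv2.imwrite("pics/w6.png",p[:,:,::-1]);print(s["tcp_pos"],s["force"]);meas(p,c)
np.savez("w6.npz",p=p,d=d,K=c[0],D=c[1],W=c[2])
p,d,c,s=grab("scene"); cv2.imwrite("pics/s6.png",p[:,:,::-1])
E
```

```text
t: 9.85
tcp_pos: [0.6439, -0.0888, 0.0191]
tool_rot: [0.956, -0.293, -0.0, 0.0]
force: [-1.5, 0.6, 0.2]
finger_gap: 0.747
t: 10.48
tcp_pos: [0.6443, -0.0889, 0.0195]
tool_rot: [0.956, -0.293, 0.0, -0.0]
force: [-0.1, 0.8, 4.3]
finger_gap: 0.449
t: 12.1
tcp_pos: [0.6497, 0.2597, 0.0987]
tool_rot: [0.999, 0.036, -0.001, 0.0]
force: [-0.0, 0.1, -2.0]
finger_gap: 0.449
[0.6496843  0.25965107 0.09870217] [-0.01050292  0.14723023 -1.99618447]
tray [622. 375.] cen 515.8 -19.9 rect 514.1 -20.8 [28.9 30.8] 20.5 circ 516.4 -20.9 36.9 area mm2 595
tray [447. 382.] cen 500.4 136.4 rect 500.2 136.8 [47.3 13.8] 44.7 circ 501.1 136.0 47.7 area mm2 452
tray [558. 232.] cen 650.0 88.1 rect 650.4 86.0 [86.5 77.2] 86.1 circ 644.1 84.5 96.6 area mm2 4878
tray [314. 195.] cen 661.3 264.1 rect 661.0 263.8 [31. 52.] 4.1 circ 660.6 263.9 60.1 area mm2 1549
tray [261. 209.] cen 647.9 301.5 rect 646.2 300.9 [59.2 21.4] 4.3 circ 646.2 300.7 62.7 area mm2 1067
tray [340. 179.] cen 676.8 244.2 rect 659.9 256.8 [76.9 83.3] 4.1 circ 659.3 254.3 108.6 area mm2 2388
tray [497. 198.] cen 664.8 136.5 rect 659.3 127.5 
[... 181 characters left out ...]
2.2 91.9 rect 652.3 91.7 [72.  70.3] 13.6 circ 652.5 92.7 73.1 area mm2 3960
felt [314. 195.] cen 660.4 264.0 rect 660.1 263.8 [31.4 52.7] 4.1 circ 659.7 263.8 61.0 area mm2 1593
felt [554.  50.] cen 768.1 105.9 rect 769.6 113.5 [120.6  10.7] 83.1 circ 766.8 113.8 120.7 area mm2 935
piece [319. 262.] cen 611.1 257.3 rect 610.9 257.3 [ 72.6 100.8] 4.2 circ 604.8 256.8 100.9 area mm2 4937
piece [ 77. 185.] cen 658.8 430.2 rect 658.9 429.4 [18.2 17.8] 61.1 circ 658.7 429.8 23.0 area mm2 247
piece [ 13. 284.] cen 534.7 499.9 rect 557.4 487.8 [ 43. 227.] 76.6 circ 562.3 508.4 227.0 area mm2 4983
piece [514.  35.] cen 773.3 148.9 rect 773.2 148.8 [39.4  4.9] 82.9 circ 772.8 148.9 39.4 area mm2 163
```

View pics/w6.png

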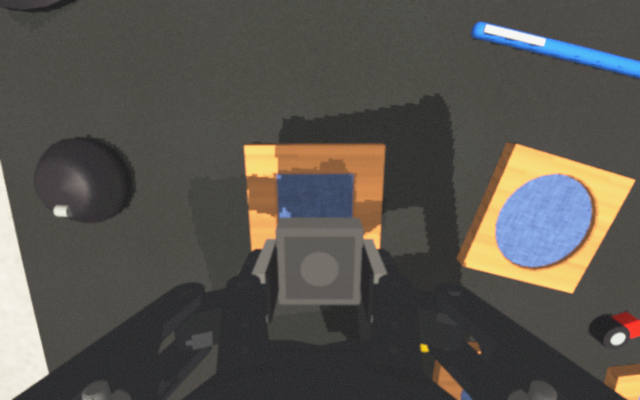

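View pics/s6.png

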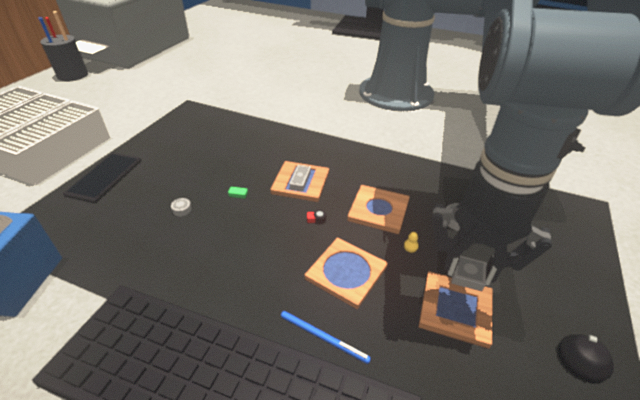

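The square is held at (319,262), and the tray's far edge runs from (245,145) to (385,144). In the scene view the bar lies in its well at (300,177).

```bash
cat >> h.py <<'E'
def tray_edge(c,a,b,z=.012):
    q=cast(c,[a,b],z); e=q[0]-q[1]; u=np.array([e[1],-e[0],0])/np.linalg.norm(e)
    print("edge",np.linalg.norm(e),"ang",np.degrees(np.arctan2(u[1],u[0])),"centre",(q.mean(0)-u*.048).round(4))
def tool():
    s=manip.sense(); Rt=R.from_quat(s["tool_rot"]).as_matrix(); print(s["t"],"tcp",s["tcp_pos"].round(4),"yaw",np.degrees(np.arctan2(Rt[1,0],Rt[0,0])).round(2)); return Rt,s["tcp_pos"]
def pt(c,d,u,v):
    a=cast(c,[(u,v)],0)[0]; o=c[2][:3,3]; cam=np.linalg.inv(c[2])@np.r_[a,1]; return o+(a-o)*d[v,u]/(-cam[2])
E
python3 - <<'E'
from h import *
z=np.load("w6.npz"); c=(z["K"],z["D"],z["W"]); d=z["d"]
Rt,t=tool()
tray_edge(c,(245,145),(385,144))
f=cast(c,[(277,175),(354,174)],.007);e=f[0]-f[1];u=np.array([e[1],-e[0],0])/np.linalg.norm(e);print("felt",np.linalg.norm(e),np.degrees(np.arctan2(u[1],u[0])),f.mean(0)-u*.028)
for uv in [(319,224),(319,230),(319,240),(319,280),(319,300),(281,262),(357,262)]: print(uv,(Rt.T@(pt(c,d,*uv)-t)*1000).round(1))
E
```

```text
12.2 tcp [0.65   0.2596 0.099 ] yaw 4.08
edge 0.09485245377858854 ang 4.5119931097214 centre [0.6496 0.2625 0.012 ]
felt 0.054835251967861 4.8650489384687905 [0.64785288 0.26208206 0.007     ]
(319, 224) [20.2 -0.5  8.7]
(319, 230) [18.8 -0.5  4.9]
(319, 240) [14.5 -0.5  3.7]
(319, 280) [-6.1 -0.5  4.4]
(319, 300) [-17.3  -0.5   5. ]
(281, 262) [  3.6 -17.8   3.6]
(357, 262) [ 3.1 17.   4.7]
```

```bash
python3 -m inch '[0,0.25,-3.5,0.008, 0,0,-2,0, 0,0,-1,0, 0,0,-0.4,0, 0,0,-0.2,0, 0,0,0,0, 0,0,0,0]'
```

```text
t: 13.08
tcp_pos: [0.6504, 0.2639, 0.0289]
tool_rot: [0.999, 0.041, 0.001, -0.0]
force: [-0.2, -0.9, -2.8]
finger_gap: 0.45
```

```bash
python3 -m inch '[0,0,-0.05,0, 0,0,0,0]';python3 -m inch '[0,0,-0.05,0, 0,0,0,0]'
```

```text
t: 13.32
tcp_pos: [0.65, 0.2637, 0.0278]
tool_rot: [0.999, 0.041, 0.0, -0.0]
force: [0.0, 0.3, -2.7]
finger_gap: 0.448
t: 13.58
tcp_pos: [0.6499, 0.2637, 0.027]
tool_rot: [0.999, 0.041, -0.0, 0.0]
force: [-0.1, -1.0, -3.0]
finger_gap: 0.454
```

```bash
python3 -m inch '[0,-0.15,-0.04,0, 0,0,0,0]';python3 -m inch '[0,0,-0.04,0, 0,0,0,0]'
```

```text
t: 13.82
tcp_pos: [0.6499, 0.262, 0.0266]
tool_rot: [0.999, 0.041, -0.0, 0.0]
force: [-0.2, 0.1, -3.3]
finger_gap: 0.45
t: 14.08
tcp_pos: [0.6499, 0.2621, 0.0266]
tool_rot: [0.999, 0.041, 0.0, 0.0]
force: [-0.7, -0.7, -1.0]
finger_gap: 0.451
```

```bash
python3 -m inch '[0,0,-0.03,0,0,0,0,0, 0,0,0,0, 0,0,0,0]' 62; python3 -m inch '[0,0,2,0, 0,0,5,0, 0,0,5,0, -5,-0.55,3,0, -5,-0.55,0,0, -5,-0.55,0,0, -4.8,-0.55,0,0,0,0,0,0, 0,0,0,0, 0,0,0,0]' 95
python3 - <<'E'
from h import *
p,d,c,s=grab("wrist"); cv2.imwrite("pics/w7.png",p[:,:,::-1]);print(s["tcp_pos"],s["force"]);meas(p,c)
np.savez("w7.npz",p=p,d=d,K=c[0],D=c[1],W=c[2])
E
```

```text
t: 14.58
tcp_pos: [0.65, 0.2627, 0.0259]
tool_rot: [0.999, 0.041, 0.0, -0.0]
force: [-0.1, 2.5, -5.0]
finger_gap: 0.535
t: 15.82
tcp_pos: [0.4541, 0.2403, 0.1768]
tool_rot: [0.999, 0.041, 0.002, -0.0]
force: [0.1, -0.7, -0.1]
finger_gap: 0.954
[0.45406506 0.24030035 0.1768451 ] [ 0.06116808 -0.74737526 -0.10840815]
tray [619. 190.] cen 470.1 -56.3 rect 472.9 -60.1 [76.  19.9] 8.4 circ 473.3 -61.4 77.0 area mm2 362
tray [603. 192.] cen 464.7 -39.2 rect 470.3 -51.9 [98.8 72.5] 9.8 circ 470.2 -52.4 121.6 area mm2 3403
tray [472. 168.] cen 490.9 99.3 rect 487.4 97.4 [98.1 99.8] 3.3 circ 487.3 97.0 136.4 area mm2 7783
tray [517.  13.] cen 617.8 79.0 rect 612.2 88.9 [31.8 88.8] 5.8 circ 623.0 90.0 89.0 area mm2 1444
tray [488.  28.] cen 604.3 106.8 rect 606.5 102.7 [96.5 13.5] 77.7 circ 606.2 102.9 96.6 area mm2 399
tray [311.   9.] cen 605.6 260.2 rect 605.5 259.9 [14.4 97.4] 4.6 circ 605.7 259.8 97.6 area mm2 1303
felt [619. 190.] cen 469.5 -59.4 rect 472.3 -63.3 [76.8 20.1] 8.4 circ 472.8 -64.6 77.8 area mm2 370
felt [471. 164.] cen 487.7 96.7 rect 487.7 96.5 [45.6 45.9] 4.9 circ 487.6 
[... 254 characters left out ...]
2 rect 203.1 429.0 [57.2 67.1] 6.0 circ 199.6 428.8 83.5 area mm2 2505
piece [622. 362.] cen 270.9 -134.3 rect 274.3 -140.4 [110.   38.9] 53.0 circ 260.8 -130.3 110.0 area mm2 2200
piece [314. 337.] cen 281.6 247.2 rect 272.5 232.3 [211.4  43.4] 89.5 circ 290.0 232.1 211.4 area mm2 3876
piece [434. 272.] cen 372.5 113.1 rect 375.0 113.8 [69.3 18.6] 33.4 circ 371.7 118.8 69.4 area mm2 691
piece [205. 272.] cen 353.7 353.3 rect 356.1 352.9 [17.8 70.9] 64.8 circ 353.5 347.4 71.0 area mm2 708
piece [629. 193.] cen 471.0 -63.5 rect 471.1 -60.7 [72.6 26.5] 21.1 circ 473.0 -65.9 74.1 area mm2 1439
piece [319. 189.] cen 452.3 241.1 rect 452.4 241.7 [60.1 59.4] 6.2 circ 452.1 240.7 61.7 area mm2 2789
```

View pics/w7.png

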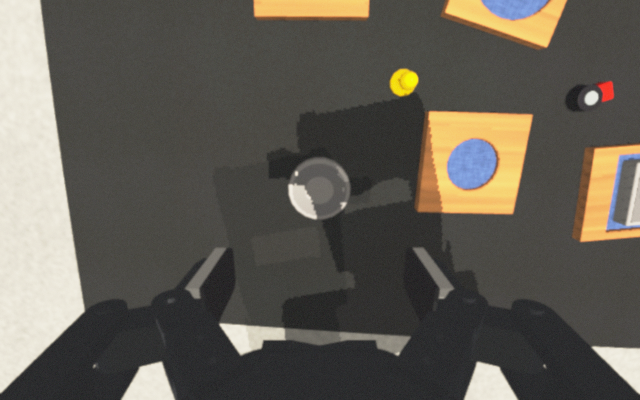

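The large round at (319,189) measures 60 mm across with its centre at (452.3,241.1) mm. Now I'll descend over it.

```bash
python3 -m inch '[0,0.1,-5,0, 0,0,-5,0, 0,0,-3,0, 0,0,-1.8,0, 0,0,-0.7,0, 0,0,-0.4,0, 0,0,0,0, 0,0,0,0, 0,0,0,0]'
python3 - <<'E'
from h import *
p,d,c,s=grab("wrist"); cv2.imwrite("pics/w8.png",p[:,:,::-1]);tool()
E
```

```text
t: 17.0
tcp_pos: [0.4523, 0.2413, 0.0176]
tool_rot: [0.999, 0.041, 0.001, -0.0]
force: [0.6, -0.1, -0.3]
finger_gap: 0.947
17.05 tcp [0.4522 0.2413 0.0175] yaw 4.66
```

View pics/w8.png

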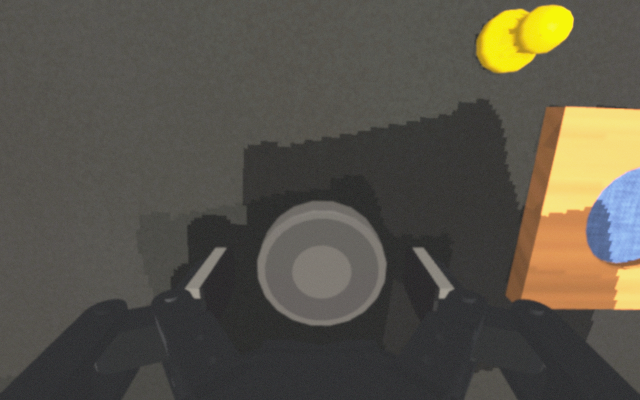

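The disc at (322,263) sits between the pads. I'll close and carry it over the duck with clearance.

```bash
python3 -m inch '[0,0,-0.1,0, 0,0,0,0]' ; python3 -m inch '[0,0,0,0,0,0,0,0,0,0,0,0,0,0,0,0,0,0,0,0]' 45 80;  python3 -m inch '[0,0,1,0, 0,0,2.5,0, 0,0,4.5,0, 3,-2.2,3,0, 4.25,-3.2,0,0, 4.25,-3.2,0,0, 4.25,-3.2,0,0, 4.2,-3.2,0,0, 0,0,-3,0, 0,0,0,0, 0,0,0,0,0,0,0,0]'
python3 - <<'E'
from h import *
p,d,c,s=grab("wrist"); cv2.imwrite("pics/w9.png",p[:,:,::-1]);print(s["force"]);tool();meas(p,c)
np.savez("w9.npz",p=p,d=d,K=c[0],D=c[1],W=c[2])
E
```

```text
t: 17.3
tcp_pos: [0.4519, 0.2412, 0.016]
tool_rot: [0.999, 0.041, 0.0, 0.0]
force: [0.6, -0.6, 0.1]
finger_gap: 0.948
t: 17.92
tcp_pos: [0.4519, 0.241, 0.0168]
tool_rot: [0.999, 0.041, 0.0, 0.0]
force: [-1.4, -0.3, 7.0]
finger_gap: 0.671
t: 19.42
tcp_pos: [0.6514, 0.0919, 0.097]
tool_rot: [0.999, 0.041, 0.001, 0.0]
force: [-0.0, -0.6, -5.1]
finger_gap: 0.669
[-0.0336398  -0.60626555 -5.08845963]
19.475 tcp [0.6516 0.0919 0.0972] yaw 4.72
tray [448. 371.] cen 518.6 -28.8 rect 518.5 -28.4 [21.8 28.4] 36.3 circ 516.1 -30.3 30.0 area mm2 327
tray [301. 339.] cen 541.7 99.7 rect 539.0 94.9 [14.  82.6] 5.1 circ 541.6 95.2 82.6 area mm2 414
tray [ 62. 254.] cen 601.8 286.2 rect 604.0 283.0 [10.  48.8] 5.2 circ 602.4 282.9 48.9 area mm2 212
tray [321. 191.] cen 669.8 91.9 rect 667.8 92.2 [42.  70.9] 3.5 circ 654.0 91.3 71.4 area mm2 1723
tray [ 96. 183.] cen 661.1 251.6 rect 650.8 259.8 [51.7 50.4] 4.5 circ 651.1 259.6 71.4 area mm2 490
tray [321. 184.] cen 674.2 87.4 rect 657.9 89.8 [97.4 85.5] 79.0 circ 657.6 90.3 127.0 area mm2 2558
tray [137. 181.] cen 655.5 215.1 rect 651.6 233.0 [97.5 
[... 162 characters left out ...]
91.] cen 669.1 91.8 rect 667.0 92.1 [42.6 72. ] 3.5 circ 653.0 91.2 72.4 area mm2 1773
felt [ 96. 183.] cen 660.2 253.9 rect 649.8 262.1 [52.4 51.1] 4.5 circ 650.1 261.9 72.4 area mm2 504
felt [330.  35.] cen 766.7 94.9 rect 768.3 100.3 [138.2  10.4] 83.2 circ 769.3 100.2 138.2 area mm2 661
piece [240. 264.] cen 608.0 148.2 rect 608.6 148.6 [12.3 41.2] 73.1 circ 607.5 145.0 41.3 area mm2 308
piece [398. 263.] cen 618.7 30.6 rect 619.3 30.2 [43.  11.9] 27.0 circ 617.5 33.7 43.1 area mm2 319
piece [ 78. 196.] cen 649.6 261.8 rect 649.6 261.6 [43.6 51.7] 5.0 circ 649.7 261.2 65.3 area mm2 2129
piece [250.  14.] cen 773.3 143.7 rect 773.2 143.7 [39.6  4.9] 83.3 circ 774.0 143.6 39.6 area mm2 166
```

View pics/w9.png

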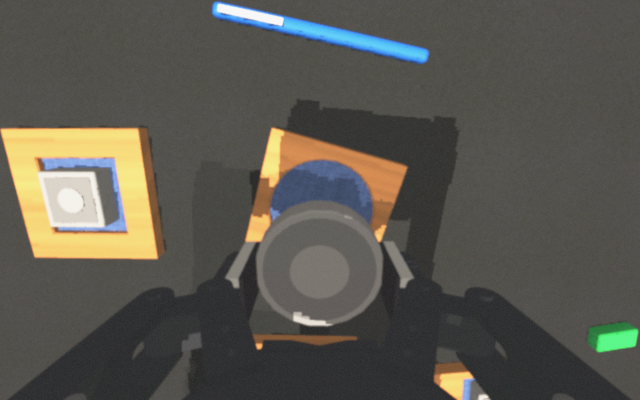

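The square is seated and aligned in its well at (78,196). The large disc is held over its well, whose felt arc is at (321,190). Lowering.

```bash
python3 -m inch '[0.05,-0.05,-3.5,0, 0,0,-2,0, 0,0,-1,0, 0,0,-0.4,0, 0,0,-0.2,0, 0,0,0,0, 0,0,0,0,0,0,0,0]'
```

```text
t: 20.48
tcp_pos: [0.6522, 0.0907, 0.0255]
tool_rot: [0.999, 0.041, 0.0, 0.0]
force: [-0.4, -1.4, -5.0]
finger_gap: 0.666
```

```bash
python3 -m inch '[0,0,-0.06,0, 0,0,0,0]';python3 -m inch '[0,0,-0.04,0, 0,0,0,0]'
```

```text
t: 20.72
tcp_pos: [0.6519, 0.0907, 0.0244]
tool_rot: [0.999, 0.041, -0.0, -0.0]
force: [0.0, 0.1, -4.1]
finger_gap: 0.665
t: 20.98
tcp_pos: [0.6519, 0.0907, 0.024]
tool_rot: [0.999, 0.041, -0.0, -0.0]
force: [0.2, 0.3, -5.6]
finger_gap: 0.667
```

```bash
python3 -m inch '[0,0,-0.04,0, 0,0,0,0]'
```

```text
t: 21.22
tcp_pos: [0.6519, 0.0907, 0.0239]
tool_rot: [0.999, 0.041, -0.0, -0.0]
force: [-1.4, 0.3, -1.6]
finger_gap: 0.665
```

```bash
python3 -m inch '[0,0,-0.03,0, 0,0,0,0]'
```

```text
t: 21.48
tcp_pos: [0.6519, 0.0907, 0.0239]
tool_rot: [0.999, 0.041, 0.0, -0.0]
force: [-2.0, 0.1, 2.4]
finger_gap: 0.671
```

Contact is made, so I'll release, lift and move over the small round.

```bash
python3 -m inch '[0,0,0,0, 0,0,0,0, 0,0,0,0]' 85; python3 -m inch '[0,0,2,0, 0,0,5,0, 0,0,5,0, -0.2,-5.5,3,0, -0.2,-5.5,0,0, -0.2,-5.5,0,0, -0.2,-5.5,0,0,-0.2,-5.5,0,0,-0.3,-5.5,0,0,0,0,0,0, 0,0,0,0, 0,0,0,0]' 65
python3 - <<'E'
from h import *
p,d,c,s=grab("wrist"); cv2.imwrite("pics/w10.png",p[:,:,::-1]);tool();meas(p,c)
np.savez("w10.npz",p=p,d=d,K=c[0],D=c[1],W=c[2])
E
```

```text
t: 21.85
tcp_pos: [0.6521, 0.0905, 0.0219]
tool_rot: [0.999, 0.041, 0.0, 0.0]
force: [3.9, -1.6, -16.7]
finger_gap: 0.8
t: 23.35
tcp_pos: [0.6391, -0.2375, 0.1745]
tool_rot: [0.999, 0.041, 0.0, -0.0]
force: [-0.3, 0.1, -0.5]
finger_gap: 0.652
23.4 tcp [ 0.6391 -0.2374  0.1741] yaw 4.77
tray [150. 287.] cen 512.5 -62.1 rect 514.2 -66.5 [ 37.4 103. ] 21.0 circ 504.1 -70.3 103.9 area mm2 1828
tray [ 27. 293.] cen 488.4 72.6 rect 490.8 76.6 [102.8  80.1] 2.4 circ 490.8 77.8 128.8 area mm2 5113
tray [  9. 152.] cen 643.9 60.9 rect 646.5 61.3 [15.7 58.6] 78.7 circ 647.9 68.5 58.6 area mm2 304
tray [ 23. 150.] cen 638.6 47.7 rect 645.8 51.2 [36.1 97.2] 78.7 circ 646.7 52.7 100.3 area mm2 1484
tray [14. 24.] cen 760.9 34.9 rect 760.8 34.4 [26.6 10.4] 82.9 circ 760.1 34.7 27.4 area mm2 238
felt [ 12. 295.] cen 486.5 91.7 rect 486.6 90.2 [31.6 43. ] 77.4 circ 487.9 93.6 44.9 area mm2 1135
felt [  9. 152.] cen 643.2 64.0 rect 645.8 64.4 [15.8 59.2] 78.7 circ 647.3 71.7 59.2 area mm2 310
felt [14. 24.] cen 761.5 37.7 rect 761.4 37.2 [26.8 10.5] 82.9 circ 760.7 37.5 27.7 area mm2 243
piece [242. 263.] cen 553.4 -164.6 rect 554.2 -164.0 [16.3 57.1] 73.6 circ 552.6 -169.7 57.1 area mm2 554
piece [396. 263.] cen 567.3 -322.3 rect 567.8 -322.9 [58.5 16.3] 26.0 circ 565.5 -318.2 58.5 area mm2 573
piece [322. 189.] cen 638.5 -240.0 rect 638.9 -239.8 [35.1 34.1] 4.8 circ 638.8 -240.2 36.5 area mm2 929
piece [  4. 151.] cen 649.5 60.4 rect 649.2 59.3 [10.5 42.1] 78.7 circ 650.1 64.0 42.1 area mm2 308
```

View pics/w10.png

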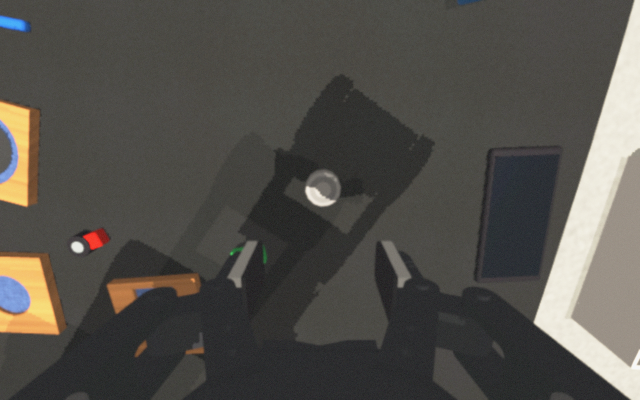

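The small round at (322,189) measures 35 mm across with its centre at (638.5,-240.0). Descending.

```bash
python3 -m inch '[0,-0.1,-5,0, 0,0,-5,0, 0,0,-3,0, 0,0,-1.2,0, 0,0,-0.6,0, 0,0,-0.2,0, 0,0,0,0, 0,0,0,0, 0,0,0,0]'
python3 - <<'E'
from h import *
p,d,c,s=grab("wrist"); cv2.imwrite("pics/w11.png",p[:,:,::-1]);tool()
E
```

```text
t: 24.52
tcp_pos: [0.6392, -0.2404, 0.0239]
tool_rot: [0.999, 0.041, 0.0, 0.0]
force: [0.5, 1.1, 0.6]
finger_gap: 0.653
24.575 tcp [ 0.6391 -0.2403  0.0237] yaw 4.65
```

View pics/w11.png

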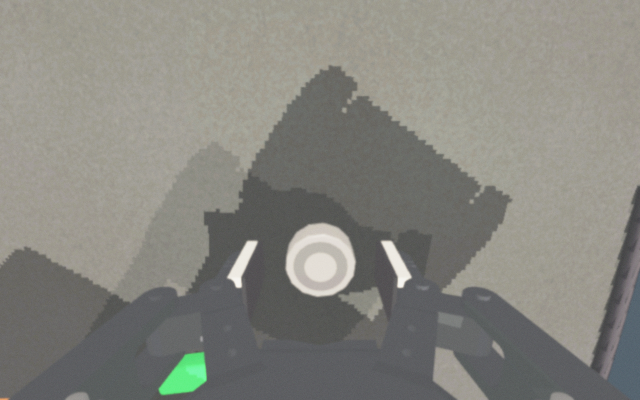

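```bash
python3 -m inch '[0,0,-0.25,0, 0,0,0,0]' ; python3 -m inch '[0,0,0,0,0,0,0,0,0,0,0,0,0,0,0,0,0,0,0,0]' 15 50;  python3 -m inch '[0,0,1,0, 0,0,2.5,0, 0,0,4.5,0, -2.16,4.81,0,0, -2.16,4.81,0,0, -2.16,4.81,0,0, -2.16,4.81,0,0, -2.16,4.81,0,0, -2.16,4.81,0,0, -2.16,4.81,0,0, 0,0,0,0, 0,0,0,0,0,0,0,0]'
python3 - <<'E'
from h import *
p,d,c,s=grab("wrist"); cv2.imwrite("pics/w12.png",p[:,:,::-1]);print(s["force"]);tool();meas(p,c)
np.savez("w12.npz",p=p,d=d,K=c[0],D=c[1],W=c[2])
E
```

```text
t: 24.82
tcp_pos: [0.6387, -0.24, 0.0204]
tool_rot: [0.999, 0.041, -0.0, -0.0]
force: [-0.3, -0.0, -0.6]
finger_gap: 0.65
t: 25.45
tcp_pos: [0.6391, -0.2402, 0.021]
tool_rot: [0.999, 0.041, 0.0, 0.0]
force: [-0.5, 0.3, 2.7]
finger_gap: 0.369
t: 27.08
tcp_pos: [0.489, 0.0955, 0.1009]
tool_rot: [0.999, 0.04, 0.001, 0.0]
force: [0.5, -0.2, -1.9]
finger_gap: 0.375
[ 0.47905325 -0.22727388 -1.94681879]
27.125 tcp [0.4888 0.0954 0.1008] yaw 4.55
tray [583. 253.] cen 470.9 -110.3 rect 470.5 -110.1 [16.3 25.5] 9.0 circ 470.6 -110.3 29.0 area mm2 316
tray [525. 232.] cen 479.4 -58.4 rect 475.3 -70.3 [75.5 39. ] 9.3 circ 475.6 -70.1 82.8 area mm2 526
tray [506. 225.] cen 476.2 -37.0 rect 477.2 -68.0 [93.6 97.8] 9.8 circ 479.9 -66.9 129.6 area mm2 1182
tray [314. 198.] cen 503.0 92.5 rect 496.9 96.9 [79.7 97. ] 3.5 circ 496.3 96.7 123.2 area mm2 5463
tray [326.  38.] cen 603.2 99.7 rect 603.2 100.0 [93.1  2.6] 79.0 circ 603.6 99.9 93.1 area mm2 184
tray [348.   9.] cen 620.2 88.0 rect 619.9 88.9 [11.7 52. ] 4.7 circ 625.1 89.4 52.0 area mm2 310
tray [76. 19.] cen 603.1 266.7 rect 605.7 256.9 [ 
[... 251 characters left out ...]

felt [348.   9.] cen 621.1 87.8 rect 620.7 88.7 [11.8 52.7] 4.7 circ 626.1 89.2 52.7 area mm2 319
piece [272. 260.] cen 449.0 128.5 rect 448.7 129.1 [11.3 36.4] 81.7 circ 448.1 125.1 36.4 area mm2 265
piece [366. 260.] cen 454.8 57.5 rect 454.9 56.7 [37.1 11.4] 17.2 circ 453.7 60.6 37.2 area mm2 273
piece [319. 261.] cen 449.2 92.7 rect 449.9 92.8 [61.5 51.6] 4.6 circ 449.8 92.2 62.4 area mm2 2546
piece [543. 245.] cen 475.2 -73.2 rect 474.9 -73.2 [71.5 38.3] 10.3 circ 475.1 -73.2 78.8 area mm2 2551
piece [464. 124.] cen 558.3 4.3 rect 558.8 4.1 [17.5 14. ] 11.3 circ 558.8 5.0 18.5 area mm2 169
piece [345.   3.] cen 622.6 90.9 rect 622.1 91.0 [ 4.3 28.8] 4.7 circ 624.0 91.1 28.8 area mm2 84
```

View pics/w12.png

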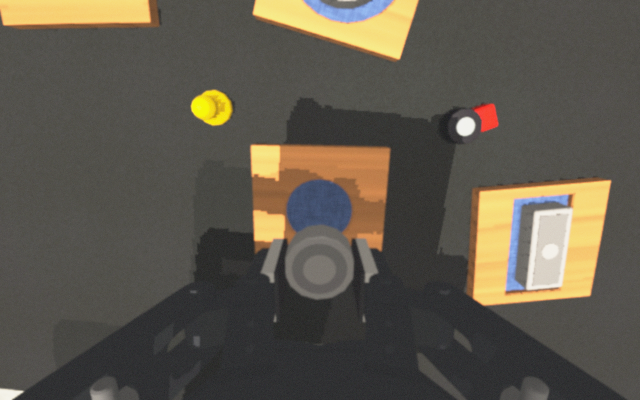

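The bar is seated and aligned in its well at (543,245). The small disc is held over its own well at (318,207). Lowering.

```bash
python3 -m inch '[0,0,-3.5,0, 0,0,-2,0, 0,0,-1,0, 0,0,-0.4,0, 0,0,-0.2,0, 0,0,0,0, 0,0,0,0,0,0,0,0]'
```

```text
t: 28.12
tcp_pos: [0.4879, 0.0966, 0.0301]
tool_rot: [0.999, 0.041, 0.0, 0.0]
force: [-0.5, 0.4, -2.4]
finger_gap: 0.371
```

```bash
python3 -m inch '[0,0,-0.06,0, 0,0,0,0]';python3 -m inch '[0,0,-0.04,0, 0,0,0,0]'
```

```text
t: 28.38
tcp_pos: [0.4879, 0.0965, 0.0292]
tool_rot: [0.999, 0.041, 0.0, 0.0]
force: [-0.1, 0.4, -1.6]
finger_gap: 0.373
t: 28.62
tcp_pos: [0.4879, 0.0965, 0.0288]
tool_rot: [0.999, 0.041, 0.0, 0.0]
force: [-0.4, -0.7, -1.6]
finger_gap: 0.373
```

```bash
python3 -m inch '[0,0,-0.06,0, 0,0,0,0]'
```

```text
t: 28.88
tcp_pos: [0.4879, 0.0965, 0.0282]
tool_rot: [0.999, 0.041, 0.0, 0.0]
force: [-0.0, -1.5, 1.2]
finger_gap: 0.373
```

```bash
python3 -m inch '[0,0,-0.04,0, 0,0,0,0]'
```

```text
t: 29.12
tcp_pos: [0.488, 0.0964, 0.0279]
tool_rot: [0.999, 0.041, 0.0, 0.0]
force: [0.3, -2.3, 2.6]
finger_gap: 0.373
```

```bash
python3 -m inch '[0,0,0,0, 0,0,0,0, 0,0,0,0]' 55; python3 -m inch '[0,0,2,0, 0,0,5,0, 0,0,5,0, -2,0,5,0, -2,0,5,0, 0,0,0,0, 0,0,0,0, 0,0,0,0,0,0,0,0]'
python3 - <<'E'
from h import *
p,d,c,s=grab("wrist"); cv2.imwrite("pics/w13.png",p[:,:,::-1]);print(s["force"]);tool();meas(p,c)
np.savez("w13.npz",p=p,d=d,K=c[0],D=c[1],W=c[2])
p,d,c,s=grab("side"); cv2.imwrite("pics/side13.png",cv2.resize(p[150:370,180:440,::-1],None,fx=2.7,fy=2.7))
E
```

```text
t: 29.5
tcp_pos: [0.488, 0.0958, 0.0275]
tool_rot: [0.999, 0.041, 0.0, 0.0]
force: [-0.1, -4.8, -0.6]
finger_gap: 0.452
t: 30.62
tcp_pos: [0.4474, 0.0965, 0.2463]
tool_rot: [0.999, 0.041, -0.002, -0.0]
force: [-0.3, -0.5, 0.1]
finger_gap: 0.551
[-0.33922371 -0.4898932   0.13635906]
30.675 tcp [0.4475 0.0965 0.2465] yaw 4.65
tray [324. 133.] cen 495.8 95.0 rect 491.6 95.8 [45.6 38.2] 81.7 circ 488.1 96.3 45.8 area mm2 431
tray [465. 159.] cen 473.5 -72.7 rect 473.5 -72.4 [ 98.9 100.2] 9.6 circ 472.8 -72.5 137.1 area mm2 9597
tray [328. 139.] cen 481.6 86.9 rect 487.3 96.1 [98.3 98.4] 3.4 circ 487.3 95.6 136.0 area mm2 5798
tray [351.   6.] cen 622.6 80.4 rect 621.9 80.3 [14.  70.2] 4.8 circ 627.1 80.7 70.3 area mm2 407
tray [177.   9.] cen 607.0 259.8 rect 606.9 259.2 [16.9 98.4] 3.9 circ 607.8 259.3 98.5 area mm2 1559
felt [456. 156.] cen 474.4 -61.3 rect 473.4 -73.0 [77.1 39.6] 9.3 circ 474.2 -72.7 82.9 area mm2 570
felt [324. 133.] cen 495.7 95.0 rect 491.4 95.7 [46.  38.5] 81.7 circ 487.8 96.3 46.1 area mm2 439
felt [341.   7.] cen 622.1 87.1 rect 622.1 87.9 [14.1 55. ] 4.8 circ 6
[... 258 characters left out ...]
36.] cen 233.6 -315.3 rect 252.6 -318.3 [314.9 111.2] 58.0 circ 212.1 -292.9 315.0 area mm2 18370
piece [319. 317.] cen 247.7 81.0 rect 246.2 78.9 [ 89.2 163.3] 0.1 circ 239.6 78.8 168.4 area mm2 12241
piece [385. 261.] cen 338.7 2.9 rect 339.5 2.1 [67.1 19.6] 22.8 circ 337.0 8.2 67.2 area mm2 821
piece [254. 261.] cen 325.7 172.1 rect 326.3 172.8 [19.3 68.8] 76.1 circ 324.7 166.4 68.9 area mm2 839
piece [468. 160.] cen 474.9 -73.7 rect 474.5 -73.7 [67.4 34.3] 10.1 circ 474.2 -74.1 74.3 area mm2 2167
piece [322. 139.] cen 486.3 96.6 rect 486.3 96.8 [34.7 34.2] 4.7 circ 486.4 96.7 35.9 area mm2 935
piece [412.  80.] cen 556.8 4.8 rect 556.8 5.0 [20.8 19.6] 8.8 circ 556.8 4.8 21.7 area mm2 327
```

View pics/w13.png

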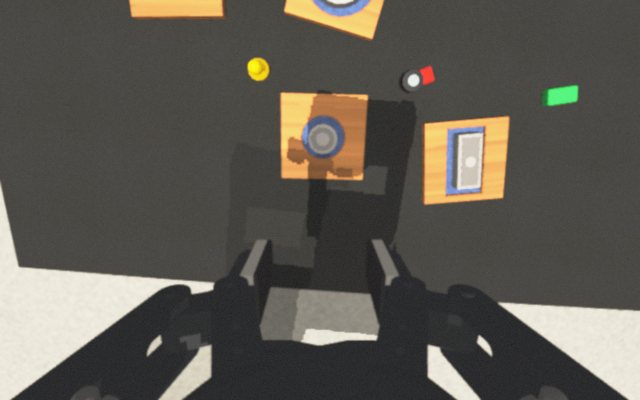

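View pics/side13.png

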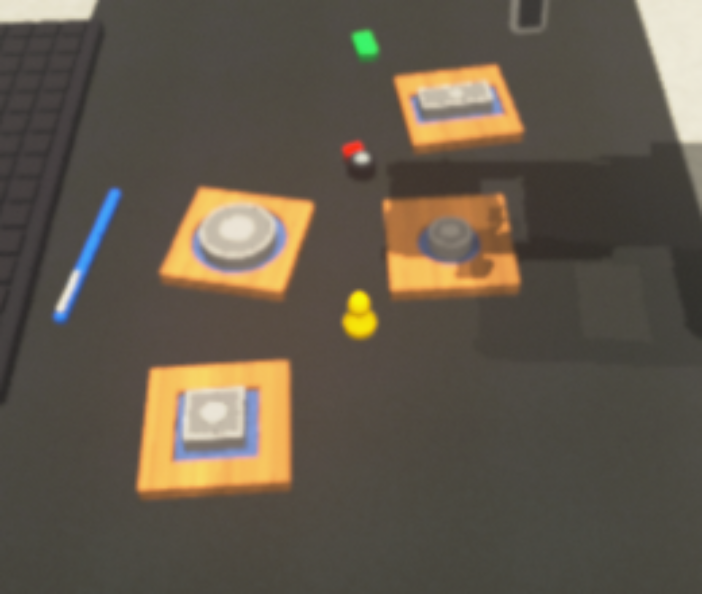

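All four pieces appear seated: small round at (322,139) and bar at (468,160) in the wrist view, large round at (238,232) and square at (213,415) in the side crop. One last look over the far pair, and I'll check the top heights (7+16 = 23 mm expected).

```bash
python3 -m inch '[5,2,0,0, 5,2,0,0, 3,2,0,0, 0,0,0,0, 0,0,0,0, 0,0,0,0,0,0,0,0]'
python3 - <<'E'
from h import *
p,d,c,s=grab("wrist"); cv2.imwrite("pics/w14.png",p[:,:,::-1]);tool()
np.savez("w14.npz",p=p,d=d,K=c[0],D=c[1],W=c[2])
def hts(c,d,cen,hx,hy,a,n):
    a=np.radians(a);W=np.linalg.inv(c[2]);o=[]
    for sx,sy in [(1,1),(1,-1),(-1,1),(-1,-1),(0,0)]:
        w=np.array([cen[0]+sx*hx*np.cos(a)-sy*hy*np.sin(a),cen[1]+sx*hx*np.sin(a)+sy*hy*np.cos(a),.023,1])
        q=W@w; pr,_=cv2.projectPoints(np.array([[q[0],-q[1],-q[2]]]),np.zeros(3),np.zeros(3),c[0],c[1]); u,v=pr.ravel().round().astype(int)
        o.append(round(float(pt(c,d,u,v)[2])*1000,1))
    print(n,"top heights mm",o)
hts(c,d,(.652,.091),.018,.018,0,"large"); hts(c,d,(.6496,.262),.015,.015,4.5,"square")
z=np.load("w13.npz"); c2=(z["K"],z["D"],z["W"])
hts(c2,z["d"],(.487,.0966),.009,.009,0,"small"); hts(c2,z["d"],(.474,-.0745),.026,.009,9.7,"bar")
import h; 
h.cast.__defaults__
meas(p,c)
E
```

```text
t: 31.6
tcp_pos: [0.577, 0.1561, 0.2479]
tool_rot: [0.999, 0.04, -0.0, 0.0]
force: [-0.0, -0.1, -0.3]
finger_gap: 0.549
31.65 tcp [0.5772 0.1562 0.248 ] yaw 4.63
large top heights mm [22.4, 21.8, 23.0, 22.7, 21.5]
square top heights mm [22.4, 23.0, 23.2, 21.2, 23.4]
small top heights mm [21.2, 22.2, 21.9, 21.7, 22.4]
bar top heights mm [21.4, 21.9, 22.2, 23.5, 23.0]
tray [487. 256.] cen 480.1 -76.4 rect 474.5 -71.6 [101.  101.8] 9.3 circ 474.9 -72.0 140.5 area mm2 5313
tray [356. 238.] cen 495.9 104.0 rect 488.3 96.6 [99.9 98. ] 3.3 circ 487.8 96.4 135.4 area mm2 5981
tray [232. 140.] cen 606.3 261.9 rect 607.4 259.5 [14.9 98.6] 3.8 circ 607.0 259.4 98.6 area mm2 1147
tray [196. 114.] cen 631.3 300.2 rect 631.6 299.7 [34.1 22.5] 4.4 circ 631.3 302.4 37.9 area mm2 532
tray [378. 133.] cen 622.5 94.6 rect 634.1 94.4 [98.5 61.9] 79.6 circ 634.3 94.1 112.9 area mm2 2503
tray [382. 111.] cen 653.5 94.4 rect 652.3 91.7 [70.9 71.1] 51.2 circ 651.9 91.8 71.8 area mm2 690
tray [235. 100.] cen 645.6 255.1 rect 648.9 262.1 [51.5 52.3] 4.3 circ 648.9 261.8 72.4 area mm2 638
tray [227.  64.] cen 
[... 610 characters left out ...]
3.9 -68.5 rect 274.2 -71.2 [100.5  36.4] 52.7 circ 272.3 -69.9 101.9 area mm2 2415
piece [188. 380.] cen 252.7 323.8 rect 248.1 323.9 [ 39.3 118.4] 55.0 circ 253.3 331.4 119.6 area mm2 3337
piece [253. 261.] cen 455.3 231.9 rect 455.4 232.7 [19.4 70. ] 76.1 circ 453.6 225.5 70.0 area mm2 854
piece [490. 263.] cen 475.6 -73.3 rect 475.4 -73.2 [72.4 35.4] 10.0 circ 475.0 -72.5 78.1 area mm2 2353
piece [373. 254.] cen 478.2 81.6 rect 474.9 77.5 [84.5 42.6] 55.6 circ 471.0 79.3 87.5 area mm2 1677
piece [382. 111.] cen 651.6 92.3 rect 651.6 92.5 [60.3 62. ] 4.9 circ 651.5 92.3 62.8 area mm2 2943
piece [229. 100.] cen 650.0 262.7 rect 650.0 262.6 [40.3 44.6] 4.4 circ 649.9 263.2 56.6 area mm2 1737
```

View pics/w14.png

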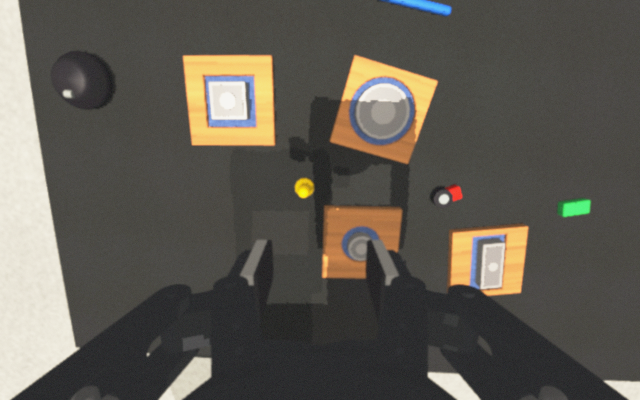

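The picture shows all four pieces flat and centred in their wells: square at (229,100), large round at (382,111), small round at (360,246) and bar at (491,262). Tops read about 22–23 mm, the square lies at 4.4° in a 4.4° well, and the bar at 10° in a 9.6° well. The robot is clear, so I'll hand in.

```bash
python3 -c "
from station import job
print(job.sign_off())"
```

```text
the job is handed in; nothing more can be done
None
```

All four pieces are in their own wells, and the job was handed in at about 32 s of the 96 s allowed. I placed the bar, square, large round and small round in that order. Each one was lowered until the force reading showed contact with the felt before I let go.

- **Seating:** in the last wrist pictures all four look flat and centred. Their tops read 21–23.5 mm, against 23 mm expected.
- **Alignment:** the square and the bar line up with their wells to within about 0.5°.
- **Forces and clearance:** the largest wrist force I read was about 17 N, for a moment as the large round was released. The gripper finished well clear of everything.
- **Disagreements:** the depth readings average about 0.8 mm low and scatter by about 1 mm. The tool's pose read up to 4 mm off until the arm settled, so I made small corrections before gripping the bar and before setting down the square.

No check failed.

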